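# Seat the pegged bat on the pottery wheel

### The arm

A 6-joint arm with a two-finger parallel gripper is mounted at the origin on the work surface. World frame = base frame: x ahead of the robot, y to its left, z up, the work surface at z = 0. Lengths are in m, angles in rad, forces in N, time in s.
With the tool pointing down it reaches from about 0.275 to 0.875 m from the base axis. Payload 12.5 kg.
Tool frame: the origin (TCP) lies on the centre line of the jaws, within the pads' length; the fingertips stand r.finger_overhang ahead of it and the grasp point (between the pads) lies 3 mm ahead of it (r.finger_overhang is the distance from the TCP to the fingertips, in m); z points along the fingers, y is the line along which they close (so a half turn about z gives the same grasp; the last joint's range is limited). The gripper opens to 85 mm and grips with 20 to 120 N. Pads are 22 mm wide; open, the fingers measure 114 mm over their backs; the gripper's body (76 mm by 85 mm) begins 54 mm behind the grasp point. The pads swing forward as they close: fully open they stand 13 mm farther back than shut.
Start: joints at [-0.085, 0.351, 1.652, -0, 1.139, -0.085], TCP at [0.55, 0, 0.253] pointing down, gripper open.
Joint ranges: [-2.75, 2.75], [-0.79, 2.1], [0.01, 2.65], [-1.57, 4.71], [0.07, 3.14], [-2.87, 2.87]. Speed limits (rad/s): [2.22, 2.22, 2.79, 3.14, 3.14, 3.14].

### API

Orientations are given as a unit quaternion [x, y, z, w].
In Python, from cell import r, optics gives the robot as it stands. The module is installed in compiled form; this text tells all that it offers. Calls block until the motion is done:
- r.move_to(position, orientation): joint-space move of the TCP to a pose.
- r.move_linear(position, rot=None, vel=0.15): straight line of the TCP; rot=None keeps the orientation; vel is the mean speed in m/s.
- r.set_joints(angles): joint-space move.
- r.set_gripper(opening, squeeze=None): opening from 0.0 (shut) to 1.0 (fully open); squeeze is the grip in N (None keeps the last); returns when the fingers have stopped.
- r.sleep(seconds).
- r.inverse_kinematics(position, orientation): joint angles nearest the present ones, or None.
- optics.get_image(name): name is "scene" or "side" or "wrist"; returns a dict with "pixels" (480x640x3 uint8, red, green, blue), "depth" (480x640 float32, m along the optical axis (not along the pixel's ray), 0 where there is no reading), "fx", "fy", "cx", "cy" (pixels), "camera_from_world" (4x4, takes a point from world to camera coordinates); the wrist camera has in their place "mount" (4x4, takes a point from camera to tool coordinates, whose origin is the TCP and whose axes are the flange's). Camera axes: x right, y down, z forward; pixel columns grow to the right and rows downward; lengths in m; the calibration is good to about 2 mm. A picture is of the moment at which its call begins: read the wrist's pose just before it.
A pose or a line that the arm cannot do raises r.PlanningError and nothing moves.
- r.hand_in(): hands the job in; it is judged then, once.
Readings, each from a call of its own:
- r.current_t(): time.
- r.current_q(): joint angles.
- r.current_qvel(): joint speeds.
- r.current_effort(): joint torques, N m.
- r.current_tool_pos(): TCP position.
- r.current_ee_rot(): TCP orientation.
- r.current_contact_force(): force on the tool from outside, world axes, zero at the start.
- r.current_torque(): the same for the moment, N m.
- r.current_opening(): opening from 0.0 (shut) to 1.0 (fully open).
- r.current_finger_force(): force on a finger pad.
Only numpy, scipy, OpenCV 4.12 (cv2) and the standard library are available. Lean on these libraries where they do the work, as an engineer would, in place of code of your own. Each camera call takes 0.05 s, during which the arm holds its last target. There are 200 camera calls.

### The job

Take the black bat that has two round holes by its terracotta chuck and seat it on the pottery wheel, so that both pegs of the wheel head go into its holes and it lies flat and fully home. Lower it on, do not drop it, and let go. Leave the blank bat without holes and the glaze jar where they stand.

Things in the scene. Friction and masses are not known exactly. Their poses are not given: they have to be found in the camera images.
- bat_center (a point): Loose black bat, 0.5 kg: flat square plate 150 x 150 x 12 mm with two 28 mm round through holes centred 50 mm either side of its middle, and fixed on its middle a terracotta chuck (upright round cup, 56 mm diameter, 70 mm tall) to grip it by. Point: on the chuck's axis, 41 mm above the plate's underside and below the top. z up, x along the line of the holes; a half turn is the same.
- wheel_seat (a point): Centre of the top face of the wheel head: a fixed aluminium disc, 190 mm diameter, 140 mm above the bench, on a round blue housing (250 mm). Two brass pegs stand on it, 50 mm either side along x, 20 mm tall, tapering from 24 mm at the foot to 8 mm at the tip; they guide the holes home and stand 8 mm out of a seated bat. z up.
- blank_bat_center (a point): Bystander: a loose black square bat of the same size with the same terracotta chuck, but with no holes in its plate. Point as on the other bat, 41 mm above the underside. One bat lies on the robot's left, the other on its right, either way round.
- jar_center (a point): Bystander: a loose blue glaze jar with a white lid, 70 mm diameter, 90 mm tall, standing beyond the left-hand bat. The point is at its centre, 45 mm above the bench.
There are look-alikes about, which are no part of the job. Leave any green or yellow look-alike of the part that bears bat_center alone.

How it is judged:
At the end, for the whole second after the job is handed in: The bat with holes lies on the wheel head with both pegs in its holes: centred within 10 mm, within 5 mm of fully down, its line of holes within 10 degrees of the line of pegs (either way round), tilted less than 3.4 degrees. The blank bat and the glaze jar are within 30 mm of where they stood (horizontal distance between bat_center and wheel_seat below 0.01 m and z of bat_center in the frame of wheel_seat between 0.036 and 0.046 m and angle between the x axis of bat_center and the x axis of wheel_seat, either way round below 0.18 rad and angle between bat_center's own z axis and vertical below 0.06 rad and distance of each of blank_bat_center, jar_center from where it was at the start of the episode below 0.03 m); the robot touches nothing.
It fails at once if the bat is dropped: let go over the wheel with its underside more than 35 mm above the head (horizontal distance between bat_center and wheel_seat below 0.08 m and z of bat_center in the frame of wheel_seat above 0.076 m and contact force between the fingers and bat below 0.2 N).
It fails at once if the blank bat is moved by more than 30 mm (distance of blank_bat_center from where it was at the start of the episode above 0.03 m).
It fails at once if the glaze jar is moved by more than 30 mm (distance of jar_center from where it was at the start of the episode above 0.03 m).
It also fails if it takes over 35 s, if anything falls off the work surface, if the arm or the gripper's body presses on something with over 40 N, if the wrist force passes 120 N, or if a joint passes its speed limit or range.

## Working session

There is one attempt and no reset: what is moved stays moved. The work goes in short steps, each a Python script; the robot and the scene stay as the last script left them, time stands still between calls to the robot, and variables do not carry over. Pictures are saved under pics/ and viewed, at most 10 in all, crops included, and the job is handed in when it is done.

```bash
mkdir -p pics
cat > h.py <<'E'
import numpy as np, cv2
from cell import r, optics
from scipy.spatial.transform import Rotation as R
def cam(name):
    p=np.array(r.current_tool_pos());q=r.current_ee_rot()
    d=optics.get_image(name)
    if name=="wrist":
        T=np.eye(4);T[:3,:3]=R.from_quat(q).as_matrix();T[:3,3]=p
        d["wc"]=T@np.array(d["mount"])
    else: d["wc"]=np.linalg.inv(d["camera_from_world"])
    return d
def pts(d):
    v,u=np.mgrid[:480,:640];z=d["depth"]
    P=np.stack([(u-d["cx"])/d["fx"]*z,(v-d["cy"])/d["fy"]*z,z],-1)
    return P@d["wc"][:3,:3].T+d["wc"][:3,3]
def ray(d,uv,h):
    uv=np.atleast_2d(uv).astype(float)
    D=np.c_[(uv[:,0]-d["cx"])/d["fx"],(uv[:,1]-d["cy"])/d["fy"],np.ones(len(uv))]@d["wc"][:3,:3].T
    o=d["wc"][:3,3];return o+D*((h-o[2])/D[:,2])[:,None]
def save(d,n): cv2.imwrite(f"pics/{n}.png",d["pixels"][:,:,::-1])
E
python3 - <<'E'
from h import *
for n in("scene","side"):
    d=cam(n);save(d,n);print(n,d["wc"][:3,3].round(3),d["fx"])
    np.savez(f"{n}.npz",**{k:v for k,v in d.items() if v is not None})
print(r.current_ee_rot(),r.finger_overhang,r.current_t())
E
```

```text
scene [0.798 0.49  0.965] 450.66250075423164
side [-0.142  0.858  0.956] 522.662832777787
[ 7.07117054e-01  7.07096309e-01 -3.42482207e-04 -4.05646676e-04] 0.022 0.1
```

View pics/scene.png

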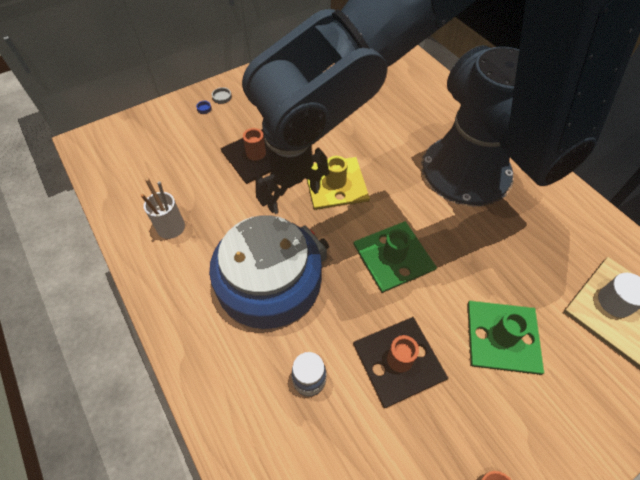

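View pics/side.png

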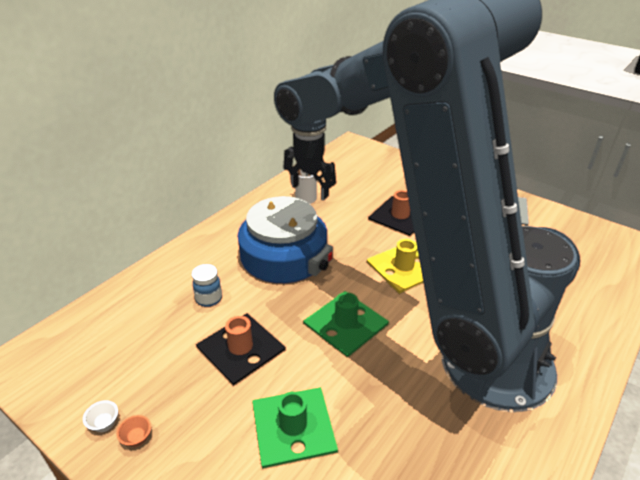

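The bat with holes is the left-hand one at scene pixel (400,360), with holes at about (378,370) and (420,351). The blank is at (255,155), the jar at (309,373), and the wheel pegs are at (240,257) and (286,243).

Run:
```python
from h import *
for n,seed in(("scene",(400,360)),("side",(240,345))):
    d=dict(np.load(f"{n}.npz"));P=pts(d);im=d["pixels"].astype(int)
    hsv=cv2.cvtColor(d["pixels"],cv2.COLOR_RGB2HSV)
    dark=((hsv[...,2]<75)&(P[...,2]<.03)&(P[...,2]>-.01)&(d["depth"]>0)).astype(np.uint8)
    v,u=np.mgrid[:480,:640]
    near=(abs(u-seed[0])<60)&(abs(v-seed[1])<60)
    m=(dark>0)&near
    print(n,"plate z",np.median(P[...,2][m]).round(4))
    hull=cv2.convexHull(np.argwhere(m)[:,::-1].astype(np.int32))
    q=ray(d,np.array(hull[:,0]),.012)[:,:2].astype(np.float32)
    print(" rect",cv2.minAreaRect(q))
    ter=near&(hsv[...,0]<12)&(hsv[...,1]>150)&(P[...,2]>.06)
    c,rad=cv2.minEnclosingCircle(P[ter][:,:2].astype(np.float32)); print(" chuck",c,rad,P[ter][:,2].max())
    inside=cv2.fillConvexPoly(np.zeros((480,640),np.uint8),hull,1)>0
    hole=(inside&(P[...,2]<.006)&(hsv[...,2]>90)).astype(np.uint8)
    k,l,s,ce=cv2.connectedComponentsWithStats(hole)
    for i in range(1,k):
        if s[i,4]>20: print(" hole",ce[i],s[i],ray(d,ce[i],.006))
    peg=(P[...,2]>.144)&(P[...,2]<.168)&(hsv[...,1]>90)&(abs(P[...,0]-.55)<.3)&(abs(P[...,1])<.3)
    k,l,s,ce=cv2.connectedComponentsWithStats(peg.astype(np.uint8))
    for i in range(1,k):
        if s[i,4]>15: print(" peg",ce[i].round(1),s[i,4],P[l==i][:,:3].mean(0).round(3))
    disc=(abs(P[...,2]-.14)<.004)&(abs(P[...,0]-.6)<.3)&(abs(P[...,1])<.35)
    print(" disc",cv2.minEnclosingCircle(P[disc][:,:2].astype(np.float32)))
```

```text
scene plate z 0.0132
 rect ((0.4989038109779358, 0.3309099078178406), (0.14844068884849548, 0.14931511878967285), 80.4570083618164)
 chuck (0.6341637969017029, 0.4054449200630188) 0.18477700650691986 0.9649699757262851
 hole [421.39344262 351.42622951] [418 346   8  11  61] [[0.44410939 0.34140206 0.006     ]]
 hole [378.37383178 369.07476636] [373 364  12  11 107] [[0.54577305 0.32164438 0.006     ]]
 peg [147.9 181.3] 36 [ 0.775 -0.285  0.158]
 peg [145.2 198.6] 20 [ 0.798 -0.24   0.159]
 peg [284.8 243.2] 68 [0.593 0.026 0.153]
 peg [239.1 256.4] 73 [0.689 0.003 0.152]
 disc ((0.6907854676246643, -0.09345480799674988), 0.21028973162174225)
side plate z 0.0117
 rect ((0.541358470916748, 0.32276394963264465), (0.14850224554538727, 0.25150400400161743), 80.318603515625)
 chuck (0.18728944659233093, 0.584842324256897) 0.4276556670665741 0.9557295326430212
 hole [214.05088757 319.94556213] [197 306  49  37 845] [[0.60681419 0.30622504 0.006     ]]
 hole [253.52941176 359.        ] [248 356  12   7  68] [[0.44651464 0.33603841 0.006     ]]
 peg [270.8 205.1] 34 [0.681 0.001 0.152]
 peg [292.5 222.2] 42 [0.585 0.024 0.151]
 disc ((0.687792956829071, -0.07603852450847626), 0.19725818932056427)
```

Run:
```python
from h import *
d=cam("wrist");print(np.array(d["mount"]).round(3),d["fx"])
q=r.current_ee_rot()
def shot(p,n,rot=q):
    r.move_to(p,rot);r.sleep(.2);d=cam("wrist");save(d,n);np.savez(n+".npz",**d);print(n,d["wc"][:3,3],r.current_t())
shot([.57,.014,.36],"w_wheel")
qb=(R.from_euler("z",-10.5,degrees=True)*R.from_quat(q)).as_quat()
shot([.44,.33,.26],"w_bat",qb)
a=cv2.imread("pics/w_wheel.png");b=cv2.imread("pics/w_bat.png")
cv2.imwrite("pics/both.png",cv2.resize(np.hstack([a,b]),(800,300)))
```

```text
[[ 0.001 -0.948 -0.318  0.081]
 [ 1.     0.001 -0.    -0.001]
 [ 0.001 -0.318  0.948 -0.121]
 [ 0.     0.     0.     1.   ]] 388.86697754360137
w_wheel [0.56922037 0.09531085 0.47943861] 0.9167
w_bat [0.4549214  0.40940744 0.38090791] 2.5
```

View pics/both.png

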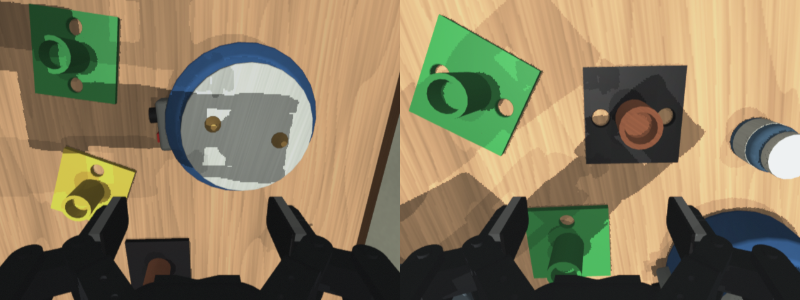

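```bash
cat > det.py <<'E'
from h import *
def cc(m,mn=30):
    k,l,s,c=cv2.connectedComponentsWithStats(m.astype(np.uint8))
    return [(c[i],s[i,4],l==i) for i in range(1,k) if s[i,4]>mn]
d=dict(np.load("w_wheel.npz"));P=pts(d);hsv=cv2.cvtColor(d["pixels"],cv2.COLOR_RGB2HSV)
nr=np.hypot(P[...,0]-.638,P[...,1]-.014)<.13
c=max(cc(nr&(abs(P[...,2]-.14)<.01)&(hsv[...,1]<60)),key=lambda a:a[1])
hull=cv2.convexHull(np.argwhere(c[2])[:,::-1].astype(np.int32))[:,0]
q=ray(d,hull,.14)[:,:2].astype(np.float32)
print("disc z",np.median(P[c[2]][:,2]),cv2.minEnclosingCircle(q),cv2.minAreaRect(q))
pg=cc((np.hypot(P[...,0]-.638,P[...,1]-.014)<.075)&(hsv[...,1]>90)&(P[...,2]>.135))
for c in pg:
    Q=P[c[2]];t=Q[Q[:,2]>Q[:,2].max()-.004]
    cn=cv2.minEnclosingCircle(ray(d,np.argwhere(c[2])[:,::-1],.14)[:,:2].astype(np.float32))
    print("peg",c[0],c[1],"tip",t.mean(0).round(4),"mean",Q.mean(0).round(4),"foot",cn)
d=dict(np.load("w_bat.npz"));P=pts(d);hsv=cv2.cvtColor(d["pixels"],cv2.COLOR_RGB2HSV)
nr=np.hypot(P[...,0]-.499,P[...,1]-.331)<.115
m=nr&(hsv[...,2]<90)&(abs(P[...,2]-.012)<.005)&(hsv[...,1]<110)
c=max(cc(m),key=lambda a:a[1]);hull=cv2.convexHull(np.argwhere(c[2])[:,::-1].astype(np.int32))[:,0]
print("plate z",np.median(P[c[2]][:,2]),cv2.minAreaRect(ray(d,hull,.012)[:,:2].astype(np.float32)))
rim=nr&(abs(P[...,2]-.082)<.006);c=max(cc(rim),key=lambda a:a[1])
print("rim",cv2.minEnclosingCircle(ray(d,np.argwhere(c[2])[:,::-1],.082)[:,:2].astype(np.float32)),np.median(P[rim][:,2]))
ins=cv2.fillConvexPoly(np.zeros((480,640),np.uint8),hull,1)>0
for c in cc(ins&(P[...,2]<.007)): print("hole",c[0],c[1],ray(d,c[0],.006).round(4))
E
python3 det.py
```

```text
disc z 0.14005813061568123 ((0.6378512382507324, 0.008608094416558743), 0.09467998892068863) ((0.638049304485321, 0.008719608187675476), (0.18734577298164368, 0.18775317072868347), 44.200721740722656)
peg [339.96987952 198.36947791] 498 tip [0.5894 0.0202 0.1598] mean [0.589  0.0226 0.1521] foot ((0.58976149559021, 0.020050693303346634), 0.0116737587377429)
peg [447.31927711 224.10441767] 498 tip [ 0.6861 -0.0032  0.1599] mean [ 6.837e-01 -4.000e-04  1.514e-01] foot ((0.6880319714546204, -0.0035937053617089987), 0.012213616631925106)
peg [437.83606557 388.50819672] 61 tip [0.6116 0.0028 0.3776] mean [0.6116 0.0028 0.3667] foot ((0.697778582572937, -0.18455085158348083), 0.037656888365745544)
plate z 0.012098550483871956 ((0.4954011142253876, 0.328390896320343), (0.1494203507900238, 0.15002088248729706), 80.65099334716797)
rim ((0.4952037036418915, 0.3288841247558594), 0.028538985177874565) 0.08192894941768641
hole [426.52459016 185.67622951] 488 [[0.5476 0.3203 0.006 ]]
hole [320.81642512 188.5958132 ] 621 [[0.4461 0.3362 0.006 ]]
```

Run:
```python
from h import *
qd=lambda a:(R.from_euler("z",a,degrees=True)*R.from_quat([.70710678,.70710678,0,0])).as_quat()
q=qd(-9.3)
r.move_to([.4953,.3287,.16],q)
r.move_linear([.4953,.3287,.058],q,vel=.1)
print(r.current_contact_force(),r.current_tool_pos())
r.set_gripper(0.0,60)
print("open",r.current_opening(),r.current_finger_force(),r.current_contact_force())
r.move_linear([.4953,.3287,.10],q,vel=.08)
r.move_linear([.4953,.3287,.29],q,vel=.2)
print("open",r.current_opening(),r.current_finger_force(),r.current_contact_force())
r.move_to([.638,.0085,.29],qd(-13.5));r.sleep(.3)
d=cam("wrist");save(d,"g");np.savez("g.npz",**d)
d=cam("side");save(d,"s2");np.savez("s2.npz",**d);d=cam("scene");np.savez("c2.npz",**d);save(d,"c2")
print(r.current_t(),r.current_tool_pos(),r.current_contact_force(),r.current_torque())
cv2.imwrite("pics/b2.png",cv2.resize(np.hstack([cv2.imread("pics/g.png"),cv2.imread("pics/s2.png")]),(800,300)))
```

```text
[-0.49149628 -0.72761895 -0.68540066] [0.49564499 0.32890129 0.05865186]
open 0.6449075100728704 63.384236097335815 [-0.98811172  0.18738446  5.58745664]
open 0.6411257732369168 64.33691024780273 [ 1.0534231  -0.72311492 -5.40854613]
8.1333 [0.63799884 0.00872822 0.29003563] [-0.45279701 -0.09202258 -5.36929553] [-0.04188893 -0.02955499  0.02550761]
```

View pics/b2.png

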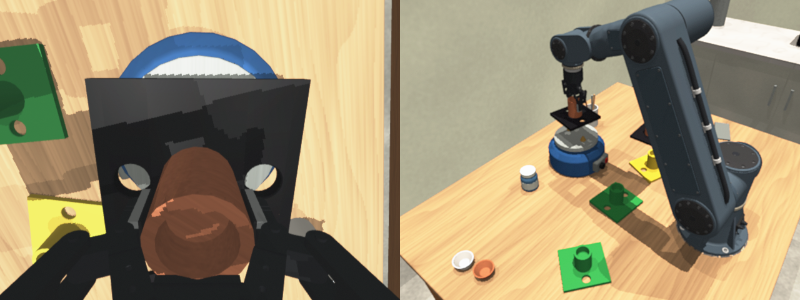

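The bat is held level above the wheel, with its holes visible at wrist pixels of about (215,285) and (422,285). Next I'll check how it sits in the hand.

Run:
```python
from h import *
d=dict(np.load("g.npz"));P=pts(d)
v,u=np.mgrid[:480,:640]
pl=(v>130)&(v<225)&(u>160)&(u<470);Q=P[pl];Q=Q[abs(Q[:,2]-np.median(Q[:,2]))<.004]
A=np.c_[Q[:,:2],np.ones(len(Q))];s=np.linalg.lstsq(A,Q[:,2],rcond=None)[0]
print("tilt",s[:2],"z",np.median(Q[:,2]))
zt=A.mean(0)@s
for u0 in(215,422):
    m=((P[...,2]<zt-.02)&(abs(u-u0)<40)&(abs(v-285)<40)&(d["depth"]>0)).astype(np.uint8)
    k,l,st,c=cv2.connectedComponentsWithStats(m);i=1+st[1:,4].argmax()
    w=ray(d,np.argwhere(l==i)[:,::-1],zt)[:,:2].astype(np.float32)
    print(st[i],cv2.minEnclosingCircle(w),ray(d,c[i],zt-.006))
# plate far edge & corners
m=((abs(P[...,2]-zt)<.006)&(v>100)).astype(np.uint8)
k,l,st,c=cv2.connectedComponentsWithStats(m);i=1+st[1:,4].argmax()
w=ray(d,cv2.convexHull(np.argwhere(l==i)[:,::-1].astype(np.int32))[:,0],zt)[:,:2].astype(np.float32)
print(cv2.minAreaRect(w))
```

```text
tilt [-0.00143453  0.00098041] z 0.24323022288624724
[ 189  262   51   43 1660] ((0.5919591188430786, 0.023899860680103302), 0.012845268473029137) [[0.58900672 0.02117495 0.23722784]]
[ 391  263   52   43 1651] ((0.6843370199203491, 0.001418207655660808), 0.012855743058025837) [[ 0.68558402 -0.00211568  0.23722784]]
((0.6404979825019836, 0.022730402648448944), (0.12178979068994522, 0.1500006914138794), 76.39286041259766)
```

Run:
```python
from h import *
r.move_linear([.6385,.008,.225],vel=.12)
print(r.current_contact_force())
for z in np.arange(.220,.1945,-.002):
    r.move_linear([.6385,.008,z],vel=.04)
    f=np.array(r.current_contact_force());print(round(z,4),np.array(r.current_tool_pos()).round(4),f.round(1))
    if f[2]>4 or np.hypot(*f[:2])>15: break
d=cam("side");save(d,"s3");d=cam("wrist");save(d,"w3");print(r.current_t(),r.current_torque())
cv2.imwrite("pics/b3.png",cv2.resize(np.hstack([cv2.imread("pics/w3.png"),cv2.imread("pics/s3.png")]),(800,300)))
P=pts(cam("wrist"));Q=P[130:225:4,160:470:4].reshape(-1,3);print("plate top z",np.median(Q[:,2]))
```

```text
[-0.05929398 -0.66961933 -4.89717158]
0.22 [0.6385 0.008  0.2202] [ 0.3  0.2 -5.7]
0.218 [0.6385 0.008  0.218 ] [-0.4  0.3 -4.8]
0.216 [0.6384 0.008  0.2158] [ 0.3 -0.2 -4.4]
0.214 [0.6384 0.008  0.2138] [ 0.1  0.4 -4.8]
0.212 [0.6384 0.008  0.2119] [-0.4 -1.2 -6.2]
0.21 [0.6384 0.008  0.2098] [-0.1  0.  -5.1]
0.208 [0.6384 0.008  0.2078] [ 0.4  0.6 -4.7]
0.206 [0.6384 0.008  0.2058] [ 0.7  0.4 -5. ]
0.204 [0.6384 0.008  0.2038] [-0.  -0.3 -4.9]
0.202 [0.6384 0.008  0.2018] [ 0.1 -0.1 -5.9]
0.2 [0.6384 0.008  0.1998] [-0.1 -1.  -5.8]
0.198 [0.6388 0.008  0.1989] [-2.4 -1.   3.6]
0.196 [0.6388 0.008  0.1988] [-10.1  -0.3  19.9]
12.2 [0.14582326 1.96657838 0.00741083]
plate top z 0.15206181068027147
```

View pics/b3.png

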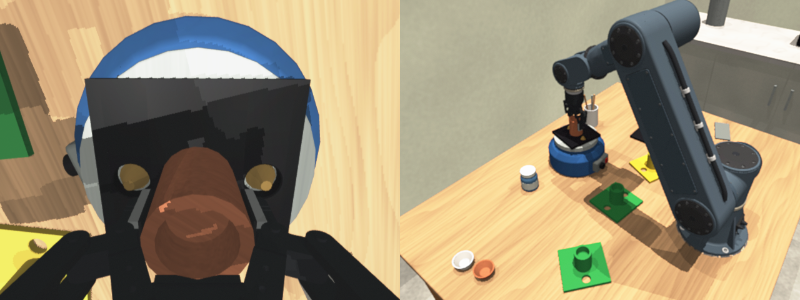

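Both pegs stand in the holes, at wrist pixels (210,283) and (418,283). The plate top is at 0.152, so the bat is fully home. I'll release it, retreat and check.

Run:
```python
from h import *
r.move_linear([.6385,.008,.199],vel=.04)
r.set_gripper(1.0); r.sleep(.2);print(r.current_finger_force(),r.current_contact_force())
r.move_linear([.6385,.008,.33],vel=.1)
r.move_linear([.55,-.01,.36],vel=.2);r.sleep(.3)
d=cam("wrist");save(d,"w4");P=pts(d)
m=(np.hypot(P[...,0]-.638,P[...,1]-.0085)<.12)&(abs(P[...,2]-.152)<.006)&(cv2.cvtColor(d["pixels"],cv2.COLOR_RGB2HSV)[...,2]<90)
Q=P[m];print("z",np.median(Q[:,2]),np.linalg.lstsq(np.c_[Q[:,:2],np.ones(len(Q))],Q[:,2],rcond=None)[0][:2])
print(cv2.minAreaRect(Q[:,:2].astype(np.float32)))
m=(np.hypot(P[...,0]-.638,P[...,1]-.0085)<.06)&(abs(P[...,2]-.222)<.006)
print(cv2.minEnclosingCircle(P[m][:,:2].astype(np.float32)),r.current_t())
```

```text
0.0 [-0.57749319  0.39299944  0.08452044]
z 0.15204994978232445 [-0.00067197  0.00123668]
((0.637938380241394, 0.00751880556344986), (0.1497291773557663, 0.15110942721366882), 76.5753173828125)
((0.6375598311424255, 0.0075560081750154495), 0.028375109657645226) 15.55
```

View pics/w4.png

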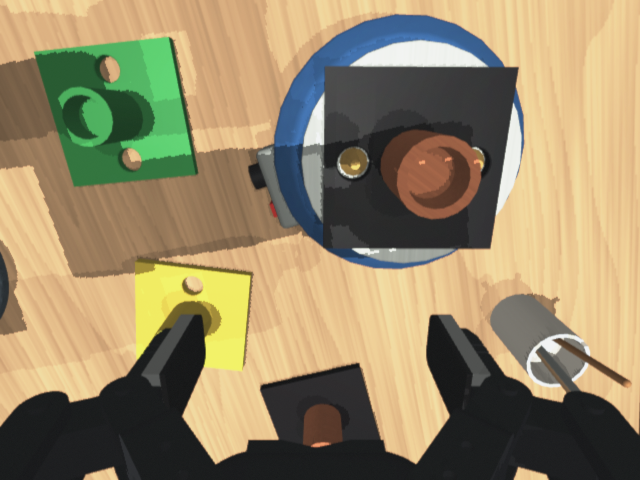

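The bat lies flat, with pegs showing in the holes at (353,162) and (480,158), and the gripper is clear of it.

```bash
python3 -c "
from h import *
print(r.hand_in())"
```

```text
the job is handed in; nothing more can be done
None
```

The bat with holes is seated flat on the wheel with both pegs in its holes, about 1 mm off centre. I released it only once it was fully down, never went near the blank bat or the jar, and handed the job in at about 16 s (no verdict was returned).

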